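# Hang the bookmark basket on the display stand, raise it to the mark and lock it

## Task

Set up the counter display: hang the black bookmark basket by its handle on the hook arm of the adjustable stand and let go of it. Then pinch the stand's white sliding sleeve together with its open red lever, lightly enough that the lever stays open, and raise the sleeve until the yellow tape band on the post has just come fully into view, its upper edge level with the sleeve's lower rim; the sleeve sinks if it is let go, so hold it there while you press the red lever fully shut. Finish while still holding the sleeve and its shut lever, with the basket hanging on the arm and everything else on the counter left in its place.

Things in the scene. Friction and masses are not known exactly. Their poses are not given: they have to be found in the camera images.
- stand: Counter display stand, fixed: steel base plate 150 x 150 x 12 mm with a square steel post 20 mm thick, its top 195 mm above the counter, inside the sleeve. Origin: centre of the base's underside, on the post's axis; z up along the post, -x towards the tip of its hook arm (towards the robot, within 0.3 rad), +y to the lever's side.
- sleeve (a joint): How far (m) the white square sleeve is raised on the post: 0 on its stop ring, its lower rim 70 mm above the counter; at most 0.080. 30 x 30 mm, 136 mm tall with its cap, does not turn; lever on its +y face, arm on its -x face, the -y face plain. 0.23 kg with arm and lever; drags with 1 N, so it sinks when let go with the lever open, more so with the basket on.
- lever (a joint): Angle (rad) of the red cam lever: 0 = shut, lying along the sleeve's +y face; grows as its upper end swings out to +y. Starts open, 0.30 to 0.38. Stiff, it stays where it is left: under 11 N at its upper end does not move it, about 16 N closes it. Shut, its cam grips the post and the sleeve no longer slides.
- sleeve_rim (a point): Centre of the sleeve's lower rim, on the post's axis; axes as the stand's.
- sleeve_top (a point): Centre of the top of the sleeve's cap, on the post's axis, 136 mm above its lower rim.
- pinch (a point): On the post's axis, 95 mm above the sleeve's lower rim: the height at which sleeve and lever can be pinched across from above, one finger on the plain -y face (15 mm from the axis), the other on the lever's upper end: 60 to 66 mm across with the lever open, 39 mm shut. As it shuts the middle between the fingers moves about 12 mm to -y. Grips of 5 to 9 N leave it open, 20 N or more shut it.
- lever_pivot (a point): The lever's pivot: 30 mm above the sleeve's lower rim, 20 mm from the post's axis on the +y side; the lever turns about the x axis.
- lever_tip (a point): Outer face of the red lever at its upper end, the middle of its width. The paddle is 18 mm wide (x), 5 mm thick and ends 75 mm from the pivot.
- hook_seat (a point): Where the basket's handle rests: top face of the flat steel arm (12 mm wide, 8 mm thick), 82 mm from the post's axis on the -x side, 126 mm above the sleeve's lower rim. The arm ends in an upturned tip 102 to 108 mm from the axis, rising 24 mm above the seat; a ridge 7 mm high lies 57 to 63 mm from the axis.
- mark: Yellow tape band, 8 mm tall, round the post; the sleeve hides it at the start. Origin: centre of its upper edge, on the post's axis, 105 to 140 mm above the counter. The sleeve is at the mark when its lower rim is level with this edge.
- basket: Black perforated plastic basket with bookmarks, 80 (x) x 120 (y) x 70 mm tall, about 0.16 kg, with a rigid arch handle 135 mm high over its middle. Origin: centre of its underside, z up.
- basket_grip (a point): Middle of the straight top bar of the basket's handle: the bar runs along the basket's y, 130 mm long, 12 mm wide (x), 10 mm tall, its centre 130 mm above the basket's underside. Gripped from above 30 to 40 mm to one side of its middle, the bar leaves room for the arm; the bookmarks stand up to 76 mm above the underside, the arch is open from there to 125 mm.
- pencil_cup: Bystander: blue cup with pencils, 76 mm across, cup 95 mm tall, 165 mm with the pencils. Origin under its centre.
- stapler: Bystander: stapler 150 x 36 x 58 mm. Origin under its centre.
- tape_dispenser: Bystander: desk tape dispenser 150 x 58 x 90 mm. Origin under its centre.
- returned_book: Bystander: green hardback lying flat, 135 x 205 x 26 mm. Origin under its centre.
- date_stamp: Bystander: small hand stamp with a wooden knob, 55 x 30 x 66 mm. Origin under its centre.
- bookend: Bystander: grey L-shaped steel bookend, foot 110 x 125 mm, 152 mm tall. Origin under its foot.
Things that resemble listed ones, but are neither listed nor needed, are in the scene too. Leave any pink look-alike of the stand alone. Leave any pink look-alike of the basket alone.

How it is judged (in metres and radians):
On the way, in this order (a step that is already met when the one before it is completed fails the run):
1. the basket hangs by its handle on the stand's arm, let go of, with the sleeve still down and the lever open (distance between basket_grip and hook_seat below 0.03 m and contact force between basket and sleeve_c2 above 0.5 N and contact force between the fingers and basket below 0.1 N and angle between basket's own z axis and vertical below 0.4 rad and value of joint sleeve below 0.015 m and value of joint lever above 0.22 rad), for 0.3 s.
2. the sleeve is held in the fingers with its lower rim at the upper edge of the yellow band, the lever still open (z of sleeve_rim in the frame of mark between -0.006 and 0.006 m and contact force between the fingers and sleeve_c0 above 1 N and value of joint lever above 0.22 rad), for 0.2 s.
At the end, for the whole second after the job is handed in: The fingers still press on the sleeve and on its shut lever (under 0.05 rad) with over 2 N each; the sleeve's lower rim is still and within 6 mm of the band's upper edge; the basket hangs by its handle on the arm, within 30 mm of the seat, tilted under 0.4 rad, not touched by the fingers (z of sleeve_rim in the frame of mark between -0.006 and 0.006 m and distance between basket_grip and hook_seat below 0.03 m and contact force between basket and sleeve_c2 above 0.5 N and contact force between the fingers and basket below 0.1 N and angle between basket's own z axis and vertical below 0.4 rad and value of joint lever below 0.05 rad and contact force between the fingers and sleeve_c0 above 2 N and contact force between the fingers and lever_c0 above 2 N and velocity of joint sleeve between -0.01 and 0.01 m/s); the arm keeps its last pose, push and grip.
It fails at once if a bystander is pushed more than 20 mm from its place (distance of any of pencil_cup, stapler, tape_dispenser, returned_book, date_stamp, bookend from where it was at the start of the episode above 0.02 m).
It fails at once if the basket is tipped more than 0.8 rad, so that its bookmarks spill (angle between basket's own z axis and vertical above 0.8 rad).
It fails at once if the lever is pressed more than halfway shut while the sleeve is over 10 mm off the mark (value of joint lever below 0.17 rad and (z of sleeve_rim in the frame of mark above 0.01 m or z of sleeve_rim in the frame of mark below -0.01 m)).
It also fails if it takes over 61 s, if anything falls off the work surface, if the arm or the gripper's body presses on something with over 40 N, if the wrist force passes 120 N, or if a joint passes its speed limit or range.

## Robot

A 7-joint arm with a two-finger parallel gripper is mounted at the origin on the work surface. World frame = base frame: x ahead of the robot, y to its left, z up, the work surface at z = 0. Lengths are in m, angles in degrees, forces in N, time in s.
With the tool pointing down it reaches from about 0.425 to 0.875 m from the base axis. Payload 4.7 kg.
Tool frame: the origin (TCP) lies between the finger pads; the fingertips stand env.tip_reach ahead of it and the grasp point (between the pads) lies 2 mm behind it (env.tip_reach is the distance from the TCP to the fingertips, in m); z points along the fingers, y is the line along which they close (so a half turn about z gives the same grasp; the last joint's range is limited). The gripper opens to 87 mm and grips with 3 to 60 N. Pads are 19 mm wide; open, the fingers measure 117 mm over their backs; the gripper's body (75 mm by 190 mm) begins 51 mm behind the grasp point.
Start: joints at [-64.108, 18.392, -4.016, 83.108, 1.295, 78.541, -3.26], TCP at [0.276, 0.589, 0.24] pointing down, gripper open.
Joint ranges: [-163.93, 163.93], [-17.29, 119.83], [-79.2, 71.16], [3.27, 140.29], [-89.18, 269.18], [5.43, 117.66], [-154.24, 154.24]. Speed limits (degrees/s): [147.25, 147.25, 180, 180, 180, 180, 180].

## Interface

Orientations are given as [roll, pitch, yaw] about the fixed x, y, z axes, in that order (R = Rz(yaw) Ry(pitch) Rx(roll)).
In Python, from cell import env, read_camera gives the robot as it stands. The module is installed in compiled form; this text tells all that it offers.
- The arm moves only by the shell command python3 -m handwheel 'ROWS' [FORCE]. ROWS is a JSON list of rows, 1 to 8 of them, each written [[dx, dy, dz], turn, opening]: dx, dy, dz in m, then a turn about the tool's z in degrees, then the finger opening in m; each row is the pose to reach, as a shift and turn from the pose commanded when the command began, along the tool's axes at that moment; what a row does not reach only later rows make up. A row lasts 1/12 s, in which the tool goes at most 0.0417 m and 7.16 degrees, less where a joint would pass 70% of its speed; a pose out of reach is approached as far as the arm can. The fingers move at their own pace and stop on an object; FORCE is the grip in N (left out, the last holds). Time passes only in rows, so rows that do not move let the fingers close. It prints the time, the measured TCP pose, the force, the opening and the grip force at its end. Input that does not fit is refused with a message, and nothing moves.
- env.get_obs(): the state, without advancing time (a new reading comes with each control period).
- read_camera(name): name is "scene" or "top"; returns a dict with "color" (384x512x3 uint8, blue, green, red), "fx", "fy", "cx", "cy" (pixels), "dist" ([k1, k2, p1, p2, k3] as OpenCV has them; the pictures are not rectified), "world_from_camera" (4x4, takes a point from camera to world coordinates). Camera axes: x right, y down, z forward; pixel columns grow to the right and rows downward; lengths in m; the calibration is good to about 2 mm. A picture is of the moment at which its call begins. There is no depth.
- env.sign_off(): hands the job in; it is judged then, once.
The state is a dict: "time_s": time; "qpos": joint angles; "joint_velocities": joint speeds; "effort": joint torques, N m; "tool_pos": TCP position; "tool_rot": TCP orientation; "force": force on the tool from outside, world axes, zero at the start; "wrist_torque": the same for the moment, N m; "grip_width": finger opening in m; "grasp_force": force on a finger pad.
Only numpy, scipy, OpenCV 4.12 (cv2) and the standard library are available. Lean on these libraries where they do the work, as an engineer would, in place of code of your own. Each camera call takes 0.05 s, during which the arm holds its last target. There are 200 camera calls.

## Working session

There is one attempt and no reset: what is moved stays moved. The work goes in short steps, Python scripts to look and compute and a shell command to move; the robot and the scene stay as the last step left them, time stands still between calls to the robot, and variables do not carry over. Pictures are saved under pics/ and viewed, at most 10 in all, crops included, and the job is handed in when it is done.

```bash
mkdir -p pics
cat > h.py <<'E'
import numpy as np, cv2
from cell import env, read_camera
def ray(c,u,v):
    K=np.array([[c['fx'],0,c['cx']],[0,c['fy'],c['cy']],[0,0,1]])
    p=cv2.undistortPoints(np.array([[[u,v]]],float),K,np.array(c['dist'],float))[0,0]
    T=np.array(c['world_from_camera']); d=T[:3,:3]@[p[0],p[1],1]
    return T[:3,3],d/np.linalg.norm(d)
def onz(c,u,v,z):
    o,d=ray(c,u,v); return o+d*(z-o[2])/d[2]
def tri(c1,p1,c2,p2):
    o1,d1=ray(c1,*p1);o2,d2=ray(c2,*p2)
    s=np.linalg.lstsq(np.c_[d1,-d2],o2-o1,rcond=None)[0]
    a=o1+s[0]*d1;b=o2+s[1]*d2
    return (a+b)/2,np.linalg.norm(a-b)
def proj(c,P):
    T=np.linalg.inv(np.array(c['world_from_camera']))
    K=np.array([[c['fx'],0,c['cx']],[0,c['fy'],c['cy']],[0,0,1]])
    return cv2.projectPoints(np.atleast_2d(np.array(P,float)),cv2.Rodrigues(T[:3,:3])[0],T[:3,3],K,np.array(c['dist'],float))[0][:,0]
E
python3 - <<'E'
from h import *
np.set_printoptions(precision=3,suppress=True)
for n in("scene","top"):
    c=read_camera(n);cv2.imwrite(f"pics/{n}0.png",cv2.resize(c['color'],(800,600),interpolation=cv2.INTER_CUBIC))
    print(n,c['fx'],c['cx'],c['cy'],np.array(c['dist']),np.array(c['world_from_camera']))
print(env.get_obs(),env.tip_reach)
E
```

```text
scene 461.04301975839917 255.86721497060694 186.99183718797798 [-0.033  0.     0.     0.     0.   ] [[-0.808  0.451 -0.378  1.013]
 [ 0.588  0.639 -0.495  0.737]
 [ 0.018 -0.623 -0.782  1.276]
 [ 0.     0.     0.     1.   ]]
top 413.28183505787655 252.58797991596253 200.142552491696 [-0.013  0.     0.     0.     0.   ] [[-0.009 -0.998  0.064  0.381]
 [-1.     0.009 -0.003  0.024]
 [ 0.002 -0.064 -0.998  1.432]
 [ 0.     0.     0.     1.   ]]
{'time_s': 0.1, 'qpos': array([-64.109,  18.436,  -4.016,  83.167,   1.295,  78.54 ,  -3.26 ]), 'joint_velocities': array([ 0.045, -0.098, -0.043, -0.109,  0.116, -0.023,  0.036]), 'effort': array([ -0.   , -49.257,  -0.406, -31.34 ,  -0.064,   0.039,   0.   ]), 'tool_pos': array([0.275, 0.588, 0.239]), 'tool_rot': array([-179.902,    0.005,  154.92 ]), 'force': array([-0.18 , -0.229, -0.157]), 'wrist_torque': array([-0.019,  0.029, -0.021]), 'grasp_force': 0.0, 'grip_width': 0.08705794115147886} 0.017
```

View pics/scene0.png

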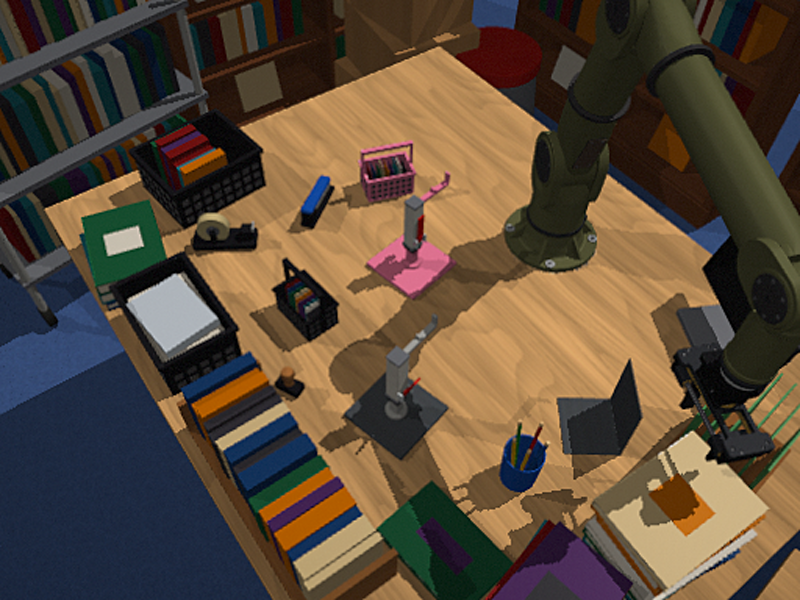

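View pics/top0.png

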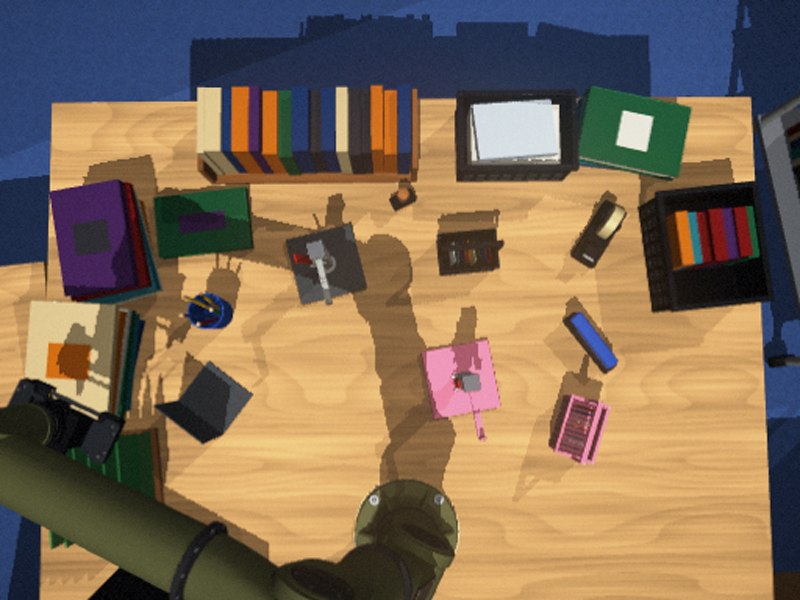

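The scene view shows a dark-plate stand at (400,400) and a black basket at (305,300). There is also a pink stand (410,240) and a pink basket (388,172), and two large black trays (200,165) and (180,320). The grey/white stand and the small black basket with an arch handle fit the description: 120x80 footprint, bookmarks inside. I'll confirm both in one enlarged crop.

Run:
```python
from h import *
s=read_camera("scene")['color'];t=read_camera("top")['color']
a=cv2.resize(s[155:295,165:295],(390*1,420),interpolation=cv2.INTER_CUBIC)
b=cv2.resize(t[135:202,180:325],None,fx=2.75,fy=2.75,interpolation=cv2.INTER_CUBIC)
b2=cv2.resize(t[135:202,180:325],None,fx=2.75,fy=2.75,interpolation=cv2.INTER_CUBIC)
W=np.zeros((600,800,3),np.uint8)
# left: scene x3; right: top stand x5.5, top basket x5
W[:420,:390]=a
x=cv2.resize(t[140:200,180:240],(360,360),interpolation=cv2.INTER_CUBIC); W[:360,400:760]=x
x=cv2.resize(t[133:178,270:330],(320,240),interpolation=cv2.INTER_CUBIC); W[360:600,400:720]=x
cv2.imwrite("pics/crop1.png",cv2.convertScaleAbs(W,alpha=1.7,beta=15))
```

```text
(no output)
```

View pics/crop1.png

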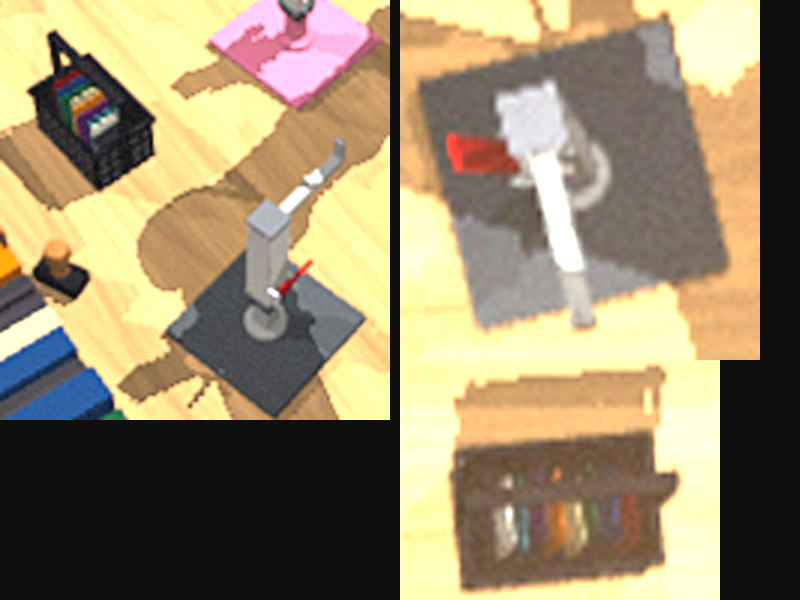

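The crop shows the grey stand: cap at (533,118) in the top inset, red open lever at (455,155), hook tip at (583,318). It also shows the black basket, with its handle bar running (460,492)-(678,482). Both are the listed ones. Next I measure.

Run:
```python
from h import *
np.set_printoptions(precision=4,suppress=True)
s=read_camera("scene");t=read_camera("top")
S=lambda x,y:((x+.5)/3-.5+165,(y+.5)/3-.5+155)
A=lambda x,y:((x-400+.5)/6-.5+180,(y+.5)/6-.5+140)
B=lambda x,y:((x-400+.5)/5.333-.5+270,(y-360+.5)/5.333-.5+133)
print("cap",tri(s,S(267,216),t,A(533,118)))
print("hooktip",tri(s,S(340,145),t,A(583,316)))
print("levertip",tri(s,S(309,265),t,A(455,153)))
print("bar far end",tri(s,S(53,38),t,B(674,478)))
base=[onz(t,*A(*p),.012) for p in((421,78),(668,16),(728,270),(483,326))]
print(np.array(base),np.mean(base,0))
e=base[1]-base[0];f=base[2]-base[3];g=base[3]-base[0];h=base[2]-base[1]
print([np.linalg.norm(k) for k in(e,f,g,h)],[np.degrees(np.arctan2(k[1],k[0])) for k in(e,f,g,h)])
rim=[onz(t,*B(*p),.07) for p in((455,452),(655,432),(662,568),(462,588))]
print(np.array(rim),np.mean(rim,0)); 
e=rim[0]-rim[1];f=rim[3]-rim[2];print([np.degrees(np.arctan2(k[1],k[0])) for k in(e,f)],np.linalg.norm(e),np.linalg.norm(rim[0]-rim[3]))
print("bar",onz(t,*B(458,490),.135),onz(t,*B(676,481),.135))
# near bar end predicted in scene
print(proj(s,[onz(t,*B(458,490),.135),onz(t,*B(676,481),.135)])-0)
```

```text
cap (array([0.5844, 0.171 , 0.2076]), np.float64(0.0005221484384292505))
hooktip (array([0.4833, 0.147 , 0.2128]), np.float64(0.0033759425399205625))
levertip (array([0.5712, 0.2168, 0.1705]), np.float64(0.003728253737098914))
bar far end (array([ 0.6077, -0.1984,  0.1264]), np.float64(0.003326997491117476))
[[0.6404 0.2594 0.012 ]
 [0.6755 0.1164 0.012 ]
 [0.5274 0.0825 0.012 ]
 [0.4963 0.2235 0.012 ]] [0.5849 0.1705 0.012 ]
[np.float64(0.14721762457328721), np.float64(0.1443128167521078), np.float64(0.148591548089372), np.float64(0.1519290615705747)] [np.float64(-76.23594865962684), np.float64(-77.55465581160888), np.float64(-165.99424722668493), np.float64(-167.1094722148952)]
[[ 0.6363 -0.0726  0.07  ]
 [ 0.648  -0.1978  0.07  ]
 [ 0.5624 -0.2005  0.07  ]
 [ 0.5509 -0.0758  0.07  ]] [ 0.5994 -0.1367  0.07  ]
[np.float64(95.30743790615333), np.float64(95.26456596438612)] 0.1257769248962703 0.08553844972442248
bar [ 0.6014 -0.0694  0.135 ] [ 0.6057 -0.1992  0.135 ]
[[204.155  189.9129]
 [181.9602 165.0891]]
```

The measurements agree with the text: cap height 0.2076 (0.206 expected), base sides about 0.148, bar end height 0.126 (0.125 to 0.135). The stand is at (0.585, 0.171) with yaw about 13.4°. The bar's middle is at (0.603, -0.134), running along about 93°. I'll move above the bar's -y half.

```bash
python3 -m handwheel '[[[0, 0, -0.1], 0, 0.087], [[0, 0, -0.1], 0, 0.087], [[0, 0, -0.1], 0, 0.087], [[-0.155, -0.136, -0.1], 0, 0.087], [[-0.155, -0.136, -0.1], 0, 0.087], [[-0.155, -0.136, -0.1], 0, 0.087], [[-0.155, -0.136, -0.1], 0, 0.087], [[-0.155, -0.136, -0.1], 0, 0.087]]'
python3 -m handwheel '[[[-0.25, -0.22, 0], 0, 0.087], [[-0.25, -0.22, 0], 0, 0.087], [[-0.25, -0.22, 0], 0, 0.087], [[-0.25, -0.22, 0], 0, 0.087], [[-0.25, -0.22, 0], 0, 0.087], [[-0.25, -0.22, 0], 0, 0.087], [[-0.25, -0.22, 0], 0, 0.087], [[-0.25, -0.22, 0], 0, 0.087]]'
python3 -m handwheel '[[[-0.2135, -0.189, 0], 0, 0.087], [[-0.2135, -0.189, 0], 0, 0.087], [[-0.2135, -0.189, 0], 0, 0.087], [[-0.2135, -0.189, 0], 0, 0.087], [[-0.2135, -0.189, 0], 0, 0.087], [[-0.2135, -0.189, 0], 0, 0.087], [[-0.2135, -0.189, 0], 0, 0.087], [[-0.2135, -0.189, 0], 0, 0.087]]'
python3 -m handwheel '[[[0, 0, 0], 55, 0.087], [[0, 0, 0], 55, 0.087], [[0, 0, 0], 55, 0.087], [[0, 0, 0], 55, 0.087], [[0, 0, 0], 55, 0.087], [[0, 0, 0], 55, 0.087], [[0, 0, 0], 55, 0.087], [[0, 0, 0], 55, 0.087]]'
```

```text
time_s: 0.97
tool_pos: [0.359, 0.3975, 0.3397]
tool_rot: [180.0, 0.0, 154.9]
force: [1.2, 0.7, -0.1]
grip_width: 0.0873
grasp_force: 0.0
time_s: 1.63
tool_pos: [0.4918, 0.0925, 0.3399]
tool_rot: [179.9, 0.0, 154.9]
force: [0.8, -0.3, -0.1]
grip_width: 0.0869
grasp_force: 0.0
time_s: 2.3
tool_pos: [0.6045, -0.176, 0.3384]
tool_rot: [-179.6, 0.1, 154.3]
force: [-1.9, 0.2, -0.6]
grip_width: 0.087
grasp_force: 0.0
time_s: 2.97
tool_pos: [0.6046, -0.1666, 0.3395]
tool_rot: [-180.0, -0.0, 99.6]
force: [-0.2, 0.1, -0.2]
grip_width: 0.0873
grasp_force: 0.0
```

```bash
python3 -m handwheel '[[[0, 0, 0.1], 6.5, 0.087], [[0, 0, 0.1], 6.5, 0.087], [[0, 0, 0.15], 6.5, 0.087], [[0, 0, 0.17], 6.5, 0.087], [[0, 0, 0.19], 6.5, 0.06], [[0, 0, 0.2], 6.5, 0.05], [[0, 0, 0.21], 6.5, 0.04], [[0, 0, 0.21], 6.5, 0.04]]'
python3 -m handwheel '[[[0, 0, 0], 0, 0], [[0, 0, 0], 0, 0], [[0, 0, 0], 0, 0], [[0, 0, 0], 0, 0], [[0, 0, 0], 0, 0], [[0, 0, 0], 0, 0]]' 40
```

```text
time_s: 3.63
tool_pos: [0.6045, -0.1668, 0.1288]
tool_rot: [-179.9, -0.0, 93.4]
force: [-0.0, 0.1, -0.0]
grip_width: 0.0674
grasp_force: 0.0
time_s: 4.13
tool_pos: [0.605, -0.1671, 0.1301]
tool_rot: [179.9, -0.0, 93.4]
force: [-0.0, -0.5, -0.1]
grip_width: 0.028
grasp_force: 0.0
```

Run:
```python
from h import *
s=read_camera("scene")['color'];t=read_camera("top")['color']
W=np.zeros((480,800,3),np.uint8)
W[:,:400]=cv2.resize(s[110:230,150:250],(400,480));W[:,400:]=cv2.resize(t[100:196,250:330],(400,480))
cv2.imwrite("pics/grip.png",cv2.convertScaleAbs(W,alpha=1.7,beta=15))
```

```text
(no output)
```

View pics/grip.png

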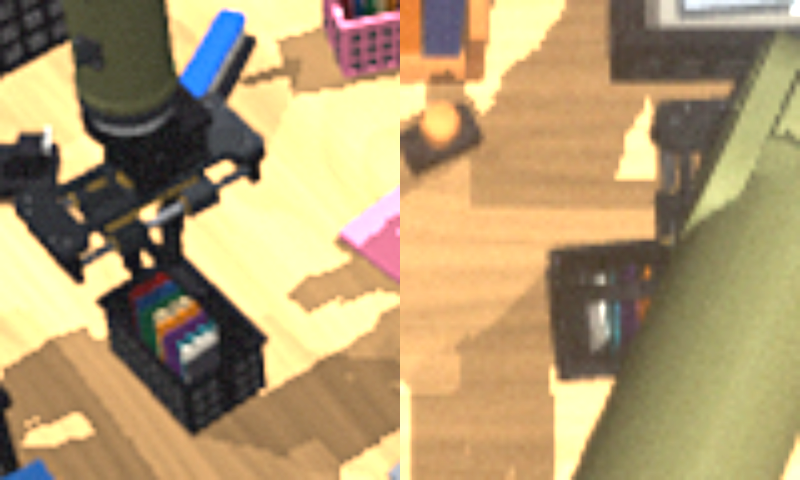

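The scene half shows the fingers at (150,235), still closing (28 mm) around the far end of the handle, with the basket upright. I'll let them finish closing.

```bash
python3 -m handwheel '[[[0, 0, 0], 0, 0], [[0, 0, 0], 0, 0], [[0, 0, 0], 0, 0], [[0, 0, 0], 0, 0], [[0, 0, 0], 0, 0], [[0, 0, 0], 0, 0], [[0, 0, 0], 0, 0], [[0, 0, 0], 0, 0]]' 40
```

```text
time_s: 4.9
tool_pos: [0.6047, -0.1671, 0.1296]
tool_rot: [180.0, -0.0, 93.4]
force: [-0.1, 0.9, 1.2]
grip_width: 0.0116
grasp_force: 39.9
```

```bash
python3 -m handwheel '[[[0, 0, -0.015], 0, 0], [[0, 0, -0.03], 0, 0], [[0, 0, -0.045], 0, 0], [[0, 0, -0.06], 0, 0], [[0, 0, -0.075], 0, 0], [[0, 0, -0.09], 0, 0], [[0, 0, -0.105], 0, 0], [[0, 0, -0.105], 0, 0]]' 40
python3 -m handwheel '[[[0.012, -0.015, 0], -2, 0], [[0.024, -0.03, 0], -4, 0], [[0.036, -0.045, 0], -6, 0], [[0.048, -0.06, 0], -8, 0], [[0.06, -0.075, 0], -10, 0], [[0.072, -0.09, 0], -10, 0], [[0.084, -0.105, 0], -10, 0], [[0.094, -0.12, 0], -10, 0]]'
python3 -m handwheel '[[[0, 0, 0], 0, 0], [[0, 0, 0], 0, 0]]'
python3 - <<'E'
from h import *
s=read_camera("scene")['color'];t=read_camera("top")['color']
W=np.zeros((480,800,3),np.uint8)
W[:,:400]=cv2.resize(s[110:290,170:320],(400,480));W[:,400:]=cv2.resize(t[130:250,220:320],(400,480))
cv2.imwrite("pics/lift.png",cv2.convertScaleAbs(W,alpha=1.7,beta=15))
E
```

```text
time_s: 5.57
tool_pos: [0.606, -0.1679, 0.2373]
tool_rot: [179.7, 0.1, 93.4]
force: [0.5, 0.1, -1.3]
grip_width: 0.0116
grasp_force: 39.9
time_s: 6.23
tool_pos: [0.4779, -0.0795, 0.2332]
tool_rot: [-179.9, -0.0, 103.5]
force: [0.0, 0.4, -1.1]
grip_width: 0.0115
grasp_force: 39.9
time_s: 6.4
tool_pos: [0.4786, -0.0798, 0.2338]
tool_rot: [-180.0, -0.1, 103.5]
force: [-0.3, -0.6, -1.5]
grip_width: 0.0114
grasp_force: 39.9
```

View pics/lift.png

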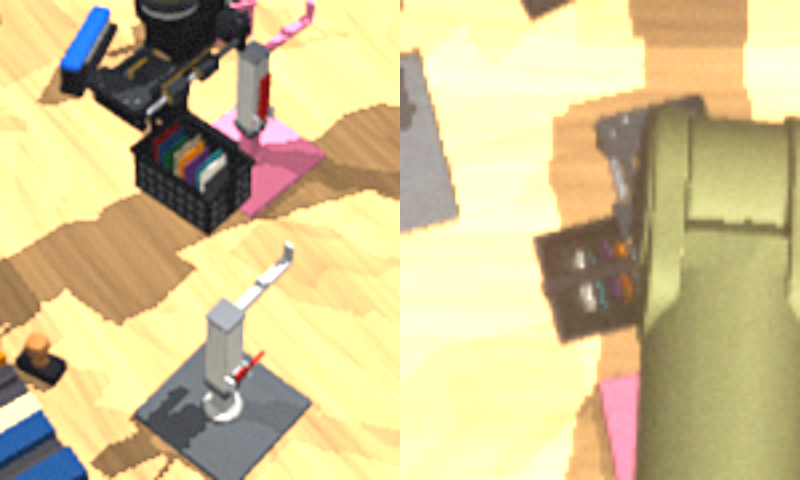

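The scene half shows the basket lifted and upright at (195,175), clear of the pink stand and looking level. I check the level numerically and move on to the pre-entry point.

```bash
python3 -m handwheel '[[[0.015, 0, 0], 0, 0], [[0.04, -0.001, 0], 0, 0], [[0.065, -0.001, 0], 0, 0], [[0.09, -0.002, 0], 0, 0], [[0.115, -0.002, 0], 0, 0], [[0.14, -0.003, 0], 0, 0], [[0.165, -0.003, 0], 0, 0], [[0.186, -0.003, 0], 0, 0]]'
python3 -m handwheel '[[[0, 0, 0], 0, 0], [[0, 0, 0], 0, 0], [[0, 0, 0], 0, 0]]'
python3 - <<'E'
from h import *
s=read_camera("scene");t=read_camera("top");o=env.get_obs()
p=np.array(o['tool_pos']);y=np.radians(o['tool_rot'][2]-90);X=np.array([np.cos(y),np.sin(y),0]);Y=np.array([-X[1],X[0],0])
mid=p+.033*Y; und=mid-[0,0,.1296]
pts=[und+a*X+b*Y+[0,0,.07] for a in(-.04,.04) for b in(.06,-.06)]+[und+a*X+b*Y for a in(-.04,.04) for b in(.06,)]+[mid-.065*Y,mid+.065*Y,[.505,.1517,.196],[.4833,.147,.220],[.4755,.1447,.220]]
out=[]
for c in(s,t):
    im=cv2.convertScaleAbs(c['color'],alpha=1.7,beta=15)
    q=proj(c,pts);m=np.array(q[0:8]).mean(0).astype(int);u0=np.clip(m[0]-50,0,412);v0=np.clip(m[1]-60,0,264)
    im=cv2.resize(im[v0:v0+120,u0:u0+100],(400,480),interpolation=cv2.INTER_CUBIC)
    for i,r in enumerate(q): cv2.circle(im,tuple(((r+.5-[u0,v0])*4).astype(int)),2,(0,255,0) if i<8 else (255,0,255),-1)
    out.append(im)
cv2.imwrite("pics/pre.png",np.hstack(out));print(p,und,o['force'])
E
```

```text
time_s: 7.17
tool_pos: [0.4334, 0.1012, 0.2341]
tool_rot: [-180.0, 0.0, 103.4]
force: [0.3, -0.1, -1.4]
grip_width: 0.0115
grasp_force: 39.9
time_s: 7.42
tool_pos: [0.4339, 0.0988, 0.2342]
tool_rot: [-180.0, 0.1, 103.3]
force: [-0.0, -0.3, -1.6]
grip_width: 0.0116
grasp_force: 39.9
[0.43383244 0.09850349 0.23437969] [0.42625341 0.13062138 0.10477969] [-0.78201466  0.3225429  -1.6860326 ]
```

View pics/pre.png

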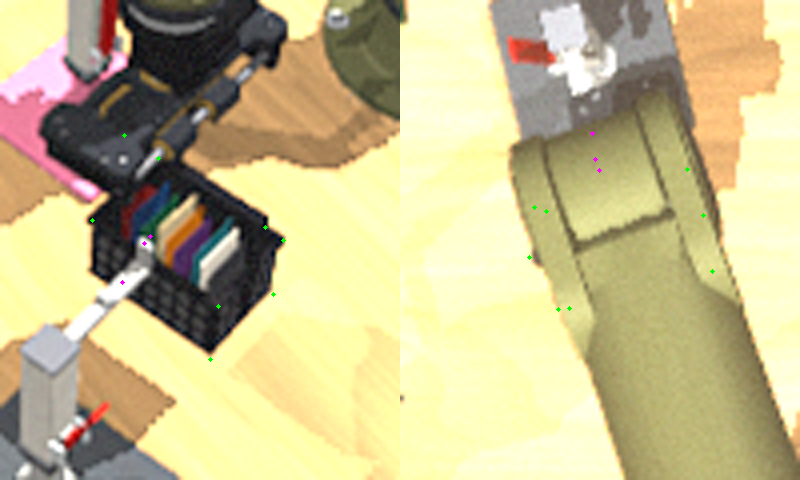

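The green predicted basket corners match the picture within about 2 px, e.g. near lower corner (210,359) predicted and (212,350) seen, so the basket hangs level. The hook tip (147,240) matches its prediction too. I'll insert along the arm.

```bash
python3 -m handwheel '[[[0.001, 0.01, 0], 0, 0], [[0.001, 0.02, 0], 0, 0], [[0.001, 0.03, 0], 0, 0], [[0.001, 0.04, 0], 0, 0], [[0.001, 0.05, 0], 0, 0], [[0.001, 0.06, 0], 0, 0], [[0.001, 0.071, 0], 0, 0], [[0.001, 0.0815, 0], 0, 0]]'
python3 -m handwheel '[[[0, 0, 0], 0, 0], [[0, 0, 0], 0, 0], [[0, 0, 0.006], 0, 0], [[0, 0, 0.012], 0, 0], [[0, 0, 0.018], 0, 0], [[0, 0, 0.023], 0, 0], [[0, 0, 0.027], 0, 0], [[0, 0, 0.027], 0, 0]]'
```

```text
time_s: 8.18
tool_pos: [0.5135, 0.12, 0.2343]
tool_rot: [-180.0, 0.0, 103.4]
force: [0.5, -1.1, -2.2]
grip_width: 0.0119
grasp_force: 39.9
time_s: 8.85
tool_pos: [0.5115, 0.1195, 0.2064]
tool_rot: [-179.9, 0.0, 103.4]
force: [0.1, -0.1, -1.1]
grip_width: 0.0114
grasp_force: 39.9
```

```bash
python3 -m handwheel '[[[0, 0, 0.002], 0, 0], [[0, 0, 0.003], 0, 0], [[0, 0, 0.004], 0, 0], [[0, 0, 0.005], 0, 0], [[0, 0, 0.006], 0, 0], [[0, 0, 0.006], 0, 0]]'
python3 -m handwheel '[[[0, 0, 0.001], 0, 0], [[0, 0, 0.002], 0, 0], [[0, 0, 0.002], 0, 0]]'
```

```text
time_s: 9.35
tool_pos: [0.5122, 0.1197, 0.2014]
tool_rot: [-180.0, 0.0, 103.4]
force: [0.3, 0.1, -2.1]
grip_width: 0.0113
grasp_force: 39.9
time_s: 9.6
tool_pos: [0.5125, 0.1197, 0.2003]
tool_rot: [180.0, -0.0, 103.4]
force: [-1.5, -1.5, 2.5]
grip_width: 0.0116
grasp_force: 39.9
```

Run:
```python
from h import *
W=[]
for n,(u,v) in(("scene",(220,170)),("top",(180,140))):
    im=read_camera(n)['color'];W.append(cv2.resize(im[v:v+120,u:u+100],(400,480),interpolation=cv2.INTER_CUBIC))
cv2.imwrite("pics/seat.png",cv2.convertScaleAbs(np.hstack(W),alpha=1.7,beta=15))
```

```text
(no output)
```

View pics/seat.png

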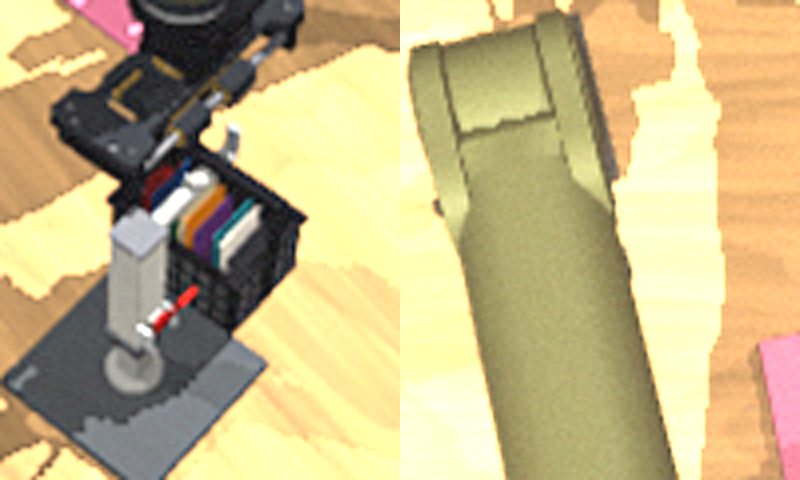

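The scene half shows the arm through the arch, its tip (232,140) beyond the bar, and the basket upright. The force turned from -2 to +2.5 N, so the bar rests on the seat. I'll release.

```bash
python3 -m handwheel '[[[0, 0, 0], 0, 0.045], [[0, 0, 0], 0, 0.045], [[0, 0, 0], 0, 0.045], [[0, 0, 0], 0, 0.045], [[0, 0, 0], 0, 0.045], [[0, 0, 0], 0, 0.045], [[0, 0, 0], 0, 0.045], [[0, 0, 0], 0, 0.045]]' 10
python3 -m handwheel '[[[0, 0, -0.01], 0, 0.045], [[0, 0, -0.03], 0, 0.045], [[0, 0, -0.06], 0, 0.045], [[0, 0, -0.09], 0, 0.045], [[0, 0, -0.12], 0, 0.045], [[0, 0, -0.12], 0, 0.045], [[0, 0, -0.12], 0, 0.045]]'
```

```text
time_s: 10.37
tool_pos: [0.5123, 0.1197, 0.1996]
tool_rot: [180.0, 0.0, 103.4]
force: [0.1, -0.4, 0.7]
grip_width: 0.0443
grasp_force: 0.0
time_s: 10.95
tool_pos: [0.5134, 0.1198, 0.3222]
tool_rot: [179.7, -0.1, 103.4]
force: [-0.5, -0.5, -0.3]
grip_width: 0.0451
grasp_force: 0.0
```

```bash
python3 -m handwheel '[[[0, 0, 0], 50, 0.087], [[0, 0, 0], 50, 0.087], [[0, 0, 0], 50, 0.087], [[0, 0, 0], 50, 0.087], [[0, 0, 0], 50, 0.087], [[0, 0, 0], 50, 0.087], [[0, 0, 0], 50, 0.087]]' 7
python3 -m handwheel '[[[0, 0, 0], 40, 0.087], [[0, 0, 0], 40, 0.087], [[0, 0, 0], 40, 0.087], [[0, 0, 0], 40, 0.087], [[0, 0, 0], 40, 0.087], [[0, 0, 0], 40, 0.087], [[0, 0, 0], 40, 0.087]]'
python3 -m handwheel '[[[0.02, -0.012, 0], 0, 0.087], [[0.05, -0.03, 0], 0, 0.087], [[0.082, -0.0495, 0], 0, 0.087], [[0.082, -0.0495, 0], 0, 0.087], [[0.082, -0.0495, 0], 0, 0.087]]'
python3 - <<'E'
from h import *
s=read_camera("scene");print(env.get_obs()['qpos'],env.get_obs()['tool_pos'],env.get_obs()['tool_rot'])
im=cv2.convertScaleAbs(s['color'],alpha=1.7,beta=15)[110:290,190:340]
cv2.imwrite("pics/hang.png",cv2.resize(im,(500,600),interpolation=cv2.INTER_CUBIC))
E
```

```text
time_s: 11.53
tool_pos: [0.5116, 0.1195, 0.3183]
tool_rot: [-179.9, 0.1, 53.1]
force: [-0.2, -0.3, 0.1]
grip_width: 0.0827
grasp_force: 0.0
time_s: 12.12
tool_pos: [0.5117, 0.1195, 0.3184]
tool_rot: [180.0, 0.1, 13.3]
force: [-0.5, -0.5, -0.0]
grip_width: 0.0872
grasp_force: 0.0
time_s: 12.53
tool_pos: [0.5804, 0.1887, 0.3166]
tool_rot: [179.9, 0.3, 13.7]
force: [-1.3, -0.9, -0.2]
grip_width: 0.0873
grasp_force: 0.0
[-43.58142071  12.74253029  28.03617158  82.91762185  -5.86392341
  86.01322517 -92.16052301] [0.58017453 0.18687899 0.31776526] [179.89012343   0.19218021  13.54369225]
```

View pics/hang.png

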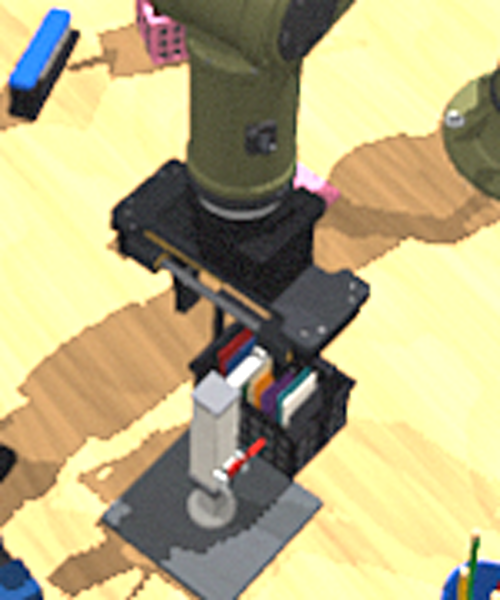

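The picture shows the basket hanging upright on the arm behind the sleeve (270,400), with the sleeve still down and the lever open at (250,455). I'll descend over the sleeve and pinch lightly.

```bash
python3 -m handwheel '[[[0, 0, 0.03], 0, 0.087], [[0, 0, 0.06], 0, 0.087], [[0, 0, 0.09], 0, 0.087], [[0, 0, 0.11], 0, 0.087], [[0, 0, 0.13], 0, 0.087], [[0, 0, 0.145], 0, 0.087], [[0, 0, 0.155], 0, 0.087], [[0, 0, 0.155], 0, 0.087]]' 7
python3 -m handwheel '[[[0, 0, 0], 0, 0.075], [[0, 0, 0], 0, 0.07], [[0, 0, 0], 0, 0.06], [[0, 0, 0], 0, 0.05], [[0, 0, 0], 0, 0.05], [[0, 0, 0], 0, 0.05], [[0, 0, 0], 0, 0.05], [[0, 0, 0], 0, 0.05]]' 7
```

```text
time_s: 13.25
tool_pos: [0.5788, 0.1854, 0.1629]
tool_rot: [180.0, 0.2, 13.4]
force: [0.1, -0.2, -0.6]
grip_width: 0.087
grasp_force: 0.0
time_s: 13.92
tool_pos: [0.5809, 0.1881, 0.1656]
tool_rot: [-179.9, -0.1, 13.5]
force: [-1.8, 3.2, 6.0]
grip_width: 0.0628
grasp_force: 7.0
```

```bash
python3 -m handwheel '[[[0, 0, 0], 0, 0.05], [[0, 0, 0], 0, 0.05], [[0, 0, 0], 0, 0.05]]'
python3 -m handwheel '[[[0, 0, -0.005], 0, 0.05], [[0, 0, -0.01], 0, 0.05], [[0, 0, -0.015], 0, 0.05], [[0, 0, -0.02], 0, 0.05], [[0, 0, -0.02], 0, 0.05], [[0, 0, -0.02], 0, 0.05]]'
python3 - <<'E'
from h import *
s=read_camera("scene");o=env.get_obs();print(o['tool_pos'],o['force'],o['grip_width'])
im=s['color'];hsv=cv2.cvtColor(im,cv2.COLOR_BGR2HSV)
u0,v0=proj(s,[.5847,.1707,.1])[0].astype(int);print(u0,v0)
R=im[v0-40:v0+35,u0-30:u0+45]
cv2.imwrite("pics/p1.png",cv2.resize(cv2.convertScaleAbs(R,alpha=1.7,beta=15),(600,600),interpolation=cv2.INTER_NEAREST))
for z in(.07,.08,.09,.1,.11,.12,.13):
    print(z,proj(s,[[.5847+.01*.973,.1707+.01*.232,z],[.5847+.015*.973,.1707+.015*.232,z]]).round(1).tolist())
E
```

```text
time_s: 14.17
tool_pos: [0.5809, 0.1881, 0.1656]
tool_rot: [-179.9, -0.1, 13.5]
force: [-1.1, 3.0, 5.9]
grip_width: 0.0631
grasp_force: 7.0
time_s: 14.67
tool_pos: [0.5806, 0.188, 0.1841]
tool_rot: [-179.9, -0.0, 13.5]
force: [2.6, 5.8, -1.6]
grip_width: 0.0632
grasp_force: 7.0
[0.58058218 0.18803084 0.18399879] [ 1.21719472  5.35799907 -2.86454265] 0.06280085564971896
253 246
0.07 [[250.8, 254.2], [249.7, 255.3]]
0.08 [[250.8, 252.5], [249.7, 253.6]]
0.09 [[250.8, 250.8], [249.7, 251.9]]
0.1 [[250.9, 249.1], [249.7, 250.2]]
0.11 [[250.9, 247.3], [249.8, 248.4]]
0.12 [[250.9, 245.5], [249.8, 246.6]]
0.13 [[251.0, 243.7], [249.8, 244.8]]
```

View pics/p1.png

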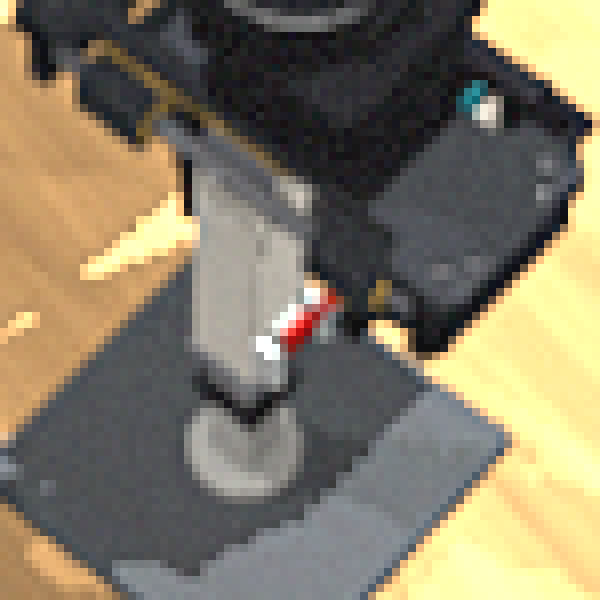

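The crop shows the sleeve raised off the ring: rim at about (214,370), post in shadow below, lever still open, no yellow yet. I'll ease the tool slightly toward +y to balance the fingers, then raise in steps while counting yellow pixels.

```bash
cat > band.py <<'E'
from h import *
s=read_camera("scene");o=env.get_obs();im=s['color']
hsv=cv2.cvtColor(im,cv2.COLOR_BGR2HSV)[225:268,238:268].astype(int)
m=(hsv[...,0]>18)&(hsv[...,0]<36)&(hsv[...,1]>110)
v,u=np.nonzero(m);w=hsv[...,1]
print("z %.4f"%o['tool_pos'][2],o['force'].round(1),"w %.4f"%o['grip_width'],"yellow",len(v),sorted(zip((u+238).tolist(),(v+225).tolist()))[:40])
E
python3 -m handwheel '[[[0, -0.0007, 0], 0, 0.05], [[0, -0.0014, 0], 0, 0.05], [[0, -0.0014, -0.004], 0, 0.05], [[0, -0.0014, -0.008], 0, 0.05], [[0, -0.0014, -0.008], 0, 0.05]]'; python3 band.py
python3 -m handwheel '[[[0, 0, -0.004], 0, 0.05], [[0, 0, -0.008], 0, 0.05], [[0, 0, -0.008], 0, 0.05]]' | grep force; python3 band.py
python3 -m handwheel '[[[0, 0, -0.004], 0, 0.05], [[0, 0, -0.008], 0, 0.05], [[0, 0, -0.008], 0, 0.05]]' | grep force; python3 band.py
```

```text
time_s: 15.13
tool_pos: [0.5804, 0.188, 0.1927]
tool_rot: [180.0, -0.0, 13.4]
force: [3.2, 3.0, -1.9]
grip_width: 0.0632
grasp_force: 7.0
z 0.1925 [ 2.2  3.5 -4.2] w 0.0632 yellow 1 [(258, 225)]
force: [1.9, 3.4, -3.3]
grasp_force: 7.0
z 0.2005 [ 1.7  2.8 -2.6] w 0.0626 yellow 0 []
force: [2.6, 3.5, -3.1]
grasp_force: 7.0
z 0.2086 [ 2.5  3.  -1.9] w 0.0632 yellow 0 []
```

```bash
python3 -m handwheel '[[[0, 0, -0.004], 0, 0.05], [[0, 0, -0.008], 0, 0.05], [[0, 0, -0.008], 0, 0.05]]' | grep force; python3 band.py
python3 -m handwheel '[[[0, 0, -0.004], 0, 0.05], [[0, 0, -0.008], 0, 0.05], [[0, 0, -0.008], 0, 0.05]]' | grep force; python3 band.py
python3 -m handwheel '[[[0, 0, -0.004], 0, 0.05], [[0, 0, -0.008], 0, 0.05], [[0, 0, -0.008], 0, 0.05]]' | grep force; python3 band.py
```

```text
force: [2.6, 3.5, -2.8]
grasp_force: 7.0
z 0.2166 [ 2.7  2.5 -2.7] w 0.0628 yellow 0 []
force: [3.2, 2.5, -3.2]
grasp_force: 7.0
z 0.2246 [ 3.1  2.2 -3.7] w 0.0627 yellow 0 []
force: [2.3, 2.4, -2.5]
grasp_force: 7.0
z 0.2326 [ 3.9  2.9 -2.4] w 0.0632 yellow 0 []
```

Run:
```python
from h import *
s=read_camera("scene");im=s['color']
for v in range(236,266): print(v,' '.join('%3d,%3d,%3d'%tuple(im[v,u]) for u in range(246,259,2)))
```

```text
236 102,158,206  83, 85, 84  84, 90, 93  84, 91, 93  82, 90, 94  89, 97,100 128,135,130
237  95,146,191  83, 86, 87  86, 93, 96  86, 93, 95  78, 85, 88  86, 93, 96 135,141,148
238  81,109,137  87, 91, 93  86, 90, 96  85, 92, 95  79, 84, 88  72, 77, 78  90, 93,111
239  65, 66, 67  87, 92, 95  88, 94, 99  86, 92, 95  81, 87, 89 142,144,141  34, 39, 57
240  58, 52, 47  79, 82, 83  85, 92, 96  84, 92, 94  81, 85, 86 181,183,180  63, 68, 79
241  56, 52, 49  61, 58, 59  87, 93, 96  87, 92, 95  81, 86, 88 136,136,134  92, 92, 95
242  45, 43, 44  59, 55, 54  72, 76, 77  87, 94, 97  82, 87, 89  79, 80, 80  83, 82, 80
243  37, 36, 34  51, 48, 47  61, 58, 60  79, 82, 84  88, 91, 92  76, 79, 79  76, 75, 75
244  42, 42, 41  38, 35, 35  62, 62, 63  59, 57, 58  81, 84, 86  76, 76, 74  89, 88, 87
245  42, 38, 39  39, 39, 35  71, 73, 74  53, 49, 50  66, 66, 67  57, 57, 54  79, 79, 78
246  41, 40, 39  40, 39, 35  74, 76, 78  64, 66, 66  50, 47, 49  48, 49, 48  63, 64, 65
247  44, 41, 41  39, 37, 35  73, 74, 75  74, 77, 78  53, 53, 54  59, 59, 62  62, 65, 64
248  42, 39, 39  37, 36, 37  74, 76, 77  72,
[... 839 characters left out ...]
  43, 39, 39  89, 92, 93  76, 78, 82  46, 47, 47   5,  0,  8  52, 53, 55  84, 86, 87
259  62, 63, 60  91, 94, 95  71, 74, 77  69, 73, 73  31, 32, 35  61, 64, 63  71, 74, 73
260  68, 69, 69  92, 93, 94  71, 73, 74  75, 79, 79  58, 60, 61  60, 63, 62  69, 73, 73
261  68, 69, 70  92, 97, 97  70, 72, 75  73, 76, 76  63, 65, 68  59, 62, 63  70, 71, 72
262  66, 67, 68  91, 96, 96  77, 80, 83  70, 73, 73  64, 67, 68  62, 65, 65  72, 74, 75
263  58, 58, 57  93, 97, 99  88, 91, 93  72, 76, 76  58, 62, 63  68, 71, 72  71, 73, 75
264  47, 45, 44  92, 96, 97  90, 95, 96  82, 85, 86  66, 68, 70  68, 72, 71  75, 77, 78
265  38, 34, 33  80, 83, 85  91, 94, 96  92, 95, 95  83, 87, 88  73, 76, 79  71, 74, 76
```

```bash
cat > col.py <<'E'
from h import *
s=read_camera("scene");im=s['color'];o=env.get_obs();print("z %.4f"%o['tool_pos'][2],o['force'].round(1),o['grip_width'].round(4))
for v in range(236,252): print(v,' '.join('%3d,%3d,%3d'%tuple(im[v,u]) for u in range(248,258)))
E
python3 -m handwheel '[[[0, 0, -0.003], 0, 0.05], [[0, 0, -0.006], 0, 0.05], [[0, 0, -0.006], 0, 0.05]]' | grep force; python3 col.py
python3 -m handwheel '[[[0, 0, -0.002], 0, 0.05], [[0, 0, -0.0045], 0, 0.05], [[0, 0, -0.0045], 0, 0.05]]' | grep force; python3 col.py
```

```text
force: [3.1, 2.6, -3.1]
grasp_force: 7.0
force: [4.1, 2.3, -3.1]
grasp_force: 7.0Traceback (most recent call last):
  File "col.py", line 2, in <module>
    s=read_camera("scene");im=s['color'];o=env.get_obs();print("z %.4f"%o['tool_pos'][2],o['force'].round(1),o['grip_width'].round(4))
                                                                                                             ^^^^^^^^^^^^^^^^^^^^^
AttributeError: 'float' object has no attribute 'round'
Traceback (most recent call last):
  File "col.py", line 2, in <module>
    s=read_camera("scene");im=s['color'];o=env.get_obs();print("z %.4f"%o['tool_pos'][2],o['force'].round(1),o['grip_width'].round(4))
                                                                                                             ^^^^^^^^^^^^^^^^^^^^^
AttributeError: 'float' object has no attribute 'round'
```

```bash
sed -i "s/o\['grip_width'\].round(4)/o['grip_width']/" col.py && python3 col.py
```

```text
z 0.2430 [ 4.3  2.1 -3.6] 0.06349935963033644
236  83, 86, 85  84, 90, 93  87, 92, 97  85, 92, 95  85, 91, 94  83, 90, 92  77, 85, 88  97,103,106  74, 79, 81  95,100, 97
237  86, 90, 90  86, 91, 94  89, 93, 98  87, 93, 95  85, 93, 97  79, 85, 89  89, 93, 97 165,169,166 150,151,148  76, 77, 73
238  80, 83, 83  89, 94, 98  85, 93, 96  85, 91, 95  83, 89, 92  83, 90, 93  92, 96, 98 149,150,148 170,171,168 130,131,125
239  62, 62, 61  76, 79, 82  85, 91, 95  86, 94, 98  85, 92, 94  84, 90, 94  81, 85, 87  73, 74, 74 113,115,113 130,130,127
240  77, 72, 71  72, 69, 70  72, 74, 75  84, 88, 91  87, 94, 97  86, 92, 95  85, 89, 90  76, 79, 79  79, 80, 80  97, 98, 98
241  81, 85, 86  60, 68, 70  54, 52, 52  71, 68, 67  78, 81, 83  86, 92, 94  88, 92, 94  81, 83, 83  79, 81, 81  88, 89, 87
242  70, 71, 70  44, 73, 80  25, 59, 70  45, 48, 47  64, 58, 56  78, 78, 77  81, 85, 87  79, 80, 81  79, 80, 79  87, 90, 88
243  79, 73, 69  66, 77, 82  43, 75, 86  24, 66, 80  37, 55, 61  58, 56, 54  70, 64, 66  61, 59, 59  53, 57, 58  90, 93, 92
244  80, 77, 73  76, 74, 72  69, 76, 78  57, 75, 83  29, 74, 8
[... 229 characters left out ...]
, 74, 74  75, 74, 74  64, 78, 81  48, 70, 78  56, 63, 65  60, 61, 62  58, 60, 61
247  36, 35, 31  64, 64, 66  72, 74, 74  74, 74, 76  72, 73, 72  75, 76, 76  69, 69, 69  61, 63, 62  57, 60, 61  59, 62, 64
248  37, 35, 35  65, 68, 68  74, 77, 77  73, 75, 77  71, 72, 74  75, 77, 78  64, 66, 68  59, 63, 63  61, 63, 63  56, 58, 60
249  36, 33, 33  65, 67, 67  73, 76, 78  73, 76, 75  74, 75, 77  75, 77, 79  66, 70, 71  56, 61, 62  57, 59, 61  58, 61, 62
250  40, 37, 36  64, 63, 64  75, 77, 79  71, 73, 74  72, 74, 76  75, 78, 79  62, 66, 68  60, 63, 63  58, 60, 61  59, 60, 62
251  37, 34, 33  63, 67, 65  74, 77, 77  73, 76, 76  69, 72, 75  74, 76, 77  65, 67, 68  58, 57, 60  61, 63, 63  63, 67, 67
```

Yellow is now visible below the sleeve (e.g. pixels (250..253, 242..245)). The yellow area against sleeve height will pin the band, so I'll step down and record it.

```bash
cat > ysum.py <<'E'
from h import *
Y=[]
for i in range(2):
    im=read_camera("scene")['color'].astype(int);R=im[239:250,249:257]
    Y.append(np.clip(R[...,2]-R[...,0]-6,0,None).sum(0))
o=env.get_obs();print("z %.4f"%o['tool_pos'][2],o['force'].round(1),"w %.4f"%o['grip_width'],np.mean(Y,0),np.mean(Y,0).sum())
E
python3 ysum.py
python3 -m handwheel '[[[0, 0, -0.001], 0, 0.05], [[0, 0, -0.002], 0, 0.05], [[0, 0, -0.002], 0, 0.05]]' >/dev/null; python3 ysum.py
python3 -m handwheel '[[[0, 0, 0.002], 0, 0.05], [[0, 0, 0.004], 0, 0.05], [[0, 0, 0.004], 0, 0.05]]' >/dev/null; python3 ysum.py
python3 -m handwheel '[[[0, 0, 0.001], 0, 0.05], [[0, 0, 0.002], 0, 0.05], [[0, 0, 0.002], 0, 0.05]]' >/dev/null; python3 ysum.py
python3 -m handwheel '[[[0, 0, 0.001], 0, 0.05], [[0, 0, 0.002], 0, 0.05], [[0, 0, 0.002], 0, 0.05]]' >/dev/null; python3 ysum.py
python3 -m handwheel '[[[0, 0, 0.001], 0, 0.05], [[0, 0, 0.002], 0, 0.05], [[0, 0, 0.002], 0, 0.05]]' >/dev/null; python3 ysum.py
```

```text
z 0.2430 [ 5.3  2.6 -3.3] w 0.0630 [46.5 79.5 74.  96.  91.5 59.  16.5  7. ] 470.0
z 0.2449 [ 5.3  2.4 -3.8] w 0.0629 [ 57.5 101.  122.5 136.5 144.   90.   25.    9. ] 685.5
z 0.2406 [ 5.4  1.3 -4.8] w 0.0632 [ 8.  38.  53.  27.  31.5 27.5  0.   0. ] 185.0
z 0.2388 [ 4.8  1.3 -4.3] w 0.0632 [ 4.   7.   9.  11.  15.   3.5  0.   0. ] 49.5
z 0.2368 [ 4.4  0.6 -4.4] w 0.0631 [ 4.   8.   9.5 12.  16.   3.   0.   0.5] 53.0
z 0.2348 [ 5.9  1.4 -4. ] w 0.0633 [ 7.   9.5 10.5 13.  20.5  7.5  0.   0. ] 68.0
```

```bash
cat > slip.py <<'E'
from h import *
s=read_camera("scene");tz=env.get_obs()['tool_pos'][2]
now=np.mean([read_camera("scene")['color'] for _ in range(3)],0).astype(np.uint8)
rest=cv2.resize(cv2.imread("pics/scene0.png"),(512,384),interpolation=cv2.INTER_AREA)
p1=(cv2.resize(cv2.imread("pics/p1.png"),(75,75),interpolation=cv2.INTER_AREA).astype(float)-15)/1.7
P1=np.zeros((384,512,3),np.uint8);P1[206:281,223:298]=p1
up=lambda I:cv2.resize(cv2.cvtColor(I,cv2.COLOR_BGR2GRAY),None,fx=8,fy=8,interpolation=cv2.INTER_CUBIC)
piv=lambda r:proj(s,[.5847-.232*.022,.1707+.973*.022,r+.03])[0]
def track(A,rA,B,rB):
    a=piv(rA);b=piv(rB);w=5
    ta=up(A)[int((a[1]-w)*8):int((a[1]+w)*8),int((a[0]-w)*8):int((a[0]+w)*8)]
    y0,x0=int((b[1]-12)*8),int((b[0]-9)*8);S=up(B)[y0:y0+24*8,x0:x0+18*8]
    m=cv2.matchTemplate(S,ta,cv2.TM_CCOEFF_NORMED);_,q,_,l=cv2.minMaxLoc(m)
    d=(np.array(l)+[x0,y0])/8-np.array([int((a[0]-w)*8),int((a[1]-w)*8)])/8
    return d,b-a,q
print("tz",tz)
r1=.07+.184-.1656;r2=.07+tz-.1656
print("rest->p1",track(rest,.07,P1,r1));print("p1->now",track(P1,r1,now,r2));print("rest->now",track(rest,.07,now,r2))
E
python3 slip.py
```

```text
tz 0.23483402933414488
rest->p1 (array([ 0.375, -2.875]), array([ 0.14711008, -3.24939403]), 0.8185685873031616)
p1->now (array([ 0.   , -9.625]), array([ 0.42341029, -9.35474109]), 0.6322659254074097)
rest->now (array([  0.25 , -12.625]), array([  0.57052038, -12.60413512]), 0.5240288376808167)
```

```bash
python3 -m handwheel '[[[0, 0, -0.004], 0, 0.05], [[0, 0, -0.008], 0, 0.05], [[0, 0, -0.0102], 0, 0.05], [[0, 0, -0.0102], 0, 0.05]]' | grep -E "pos|force"
python3 - <<'E'
from h import *
np.set_printoptions(precision=1,suppress=True)
s=read_camera("scene")
A=np.mean([read_camera("scene")['color'] for _ in range(6)],0)
c,sn=np.cos(np.radians(13.4)),np.sin(np.radians(13.4))
W=lambda x,y,z:[.5847+c*x-sn*y,.1707+sn*x+c*y,z]
print("base pred",proj(s,[W(.075,-.075,.012),W(-.075,.075,.012),W(.075,.075,.012)]).tolist(),"meas (220.8,264.8),(285.5,261.5),(256.5,292.8)")
print("cap pred",proj(s,[W(0,0,.206)]),"meas",(254,226.8))
print(env.get_obs()['tool_pos'])
print("R-B");print(' '*4,np.arange(248,258))
for v in range(236,252): print(v,(A[v,248:258,2]-A[v,248:258,0]),A[v,248:258].mean(1))
for z in(.12,.125,.13,.135,.14,.15): print(z,proj(s,[W(.01,-.01,z),W(.01,.01,z),W(-.01,.01,z),W(.015,-.015,z),W(.015,.015,z),W(-.015,.015,z)]).ravel())
B=cv2.resize(A[215:265,230:280].astype(np.uint8),(600,600),interpolation=cv2.INTER_NEAREST)
cv2.imwrite("pics/band.png",cv2.convertScaleAbs(B,alpha=2,beta=10))
E
```

```text
tool_pos: [0.5803, 0.1881, 0.2454]
force: [4.0, 1.2, -2.7]
grasp_force: 7.0
base pred [[218.49093837216088, 263.6361744504326], [286.59365027463286, 259.5817061838603], [255.3242298270581, 293.0674228304278]] meas (220.8,264.8),(285.5,261.5),(256.5,292.8)
cap pred [[253.6 227. ]] meas (254, 226.8)
[0.6 0.2 0.2]
R-B
     [248 249 250 251 252 253 254 255 256 257]
236 [1.7 8.3 9.5 9.3 9.2 9.  8.  6.2 4.3 0.8] [ 86.5  90.   91.6  90.8  90.3  89.4  82.9 122.1  96.6  73.9]
237 [ 5.3 10.   9.8 10.2 10.   9.   7.7  1.5 -1.3 -4. ] [ 88.9  91.7  90.8  90.7  90.2  89.4  81.4 134.9 183.3 142.2]
238 [ 1.2  9.2 11.5 10.2  9.5  9.5  7.2  1.  -2.  -3.8] [ 75.9  90.5  92.9  91.8  90.6  90.4  84.1 104.1 167.  175.7]
239 [-4.2  1.5  6.8 10.2  9.7  9.8  5.   1.  -1.3 -2.7] [ 53.6  72.2  85.4  92.   91.6  90.7  86.8  82.2  82.7 123.7]
240 [-7.5 -8.2 -4.2  3.2  9.7 10.5  5.5  1.5  0.3 -0.2] [54.2 50.4 64.6 80.8 91.4 92.9 88.2 81.1 80.3 83.1]
241 [ 2.8 37.7 12.3 -7.2  0.8  7.2  8.5  4.2  0.2 -0.2] [69.4 59.4 51.8 58.7 77.1 88.5 89.6 82.7 84.7 91.1]
242 [-0.7 53.3 66.5 20.5 -6.2 -3.8  3.2  1.  -3.2 -2.5] [7
[... 807 characters left out ...]
.8 60.6]
250 [-5.   1.8  3.   2.5  4.7  4.2  4.   3.   3.   3.7] [36.9 66.1 75.4 73.7 73.1 76.4 67.3 59.3 60.4 61.7]
251 [-3.2  2.   2.3  2.5  4.2  4.5  4.   2.3  2.7  3.5] [35.3 65.8 76.6 74.1 73.8 76.6 65.4 59.7 61.8 64.2]
0.12 [248.3 243.6 253.5 247.5 258.  243.  245.9 243.7 253.7 249.6 260.4 242.9]
0.125 [248.4 242.7 253.6 246.6 258.  242.1 245.9 242.8 253.7 248.7 260.5 242. ]
0.13 [248.4 241.8 253.6 245.7 258.1 241.2 245.9 241.9 253.8 247.8 260.5 241.1]
0.135 [248.4 240.9 253.6 244.8 258.1 240.3 245.9 241.  253.8 246.9 260.5 240.2]
0.14 [248.4 239.9 253.6 243.9 258.1 239.4 245.9 240.1 253.8 246.  260.6 239.2]
0.15 [248.4 238.1 253.7 242.  258.2 237.5 245.9 238.2 253.9 244.1 260.7 237.4]
```

View pics/band.png

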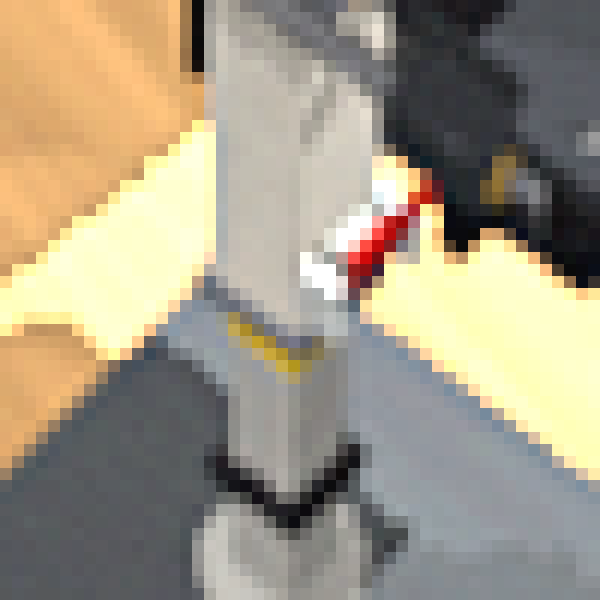

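The crop shows the band as a yellow V right under the sleeve's grey rim line, lower corner at about (295,378). Tracking the lever pivot shows no slip in the grip: 12.6 px seen, 12.6 px predicted. The band's emergence height and its pixel position bracket the upper edge at about 0.134 to 0.140. I'll set the rim to 0.1375 (TCP z 0.233) and hold there.

```bash
python3 -m handwheel '[[[0, 0, 0.004], 0, 0.05], [[0, 0, 0.008], 0, 0.05], [[0, 0, 0.0123], 0, 0.05], [[0, 0, 0.0123], 0, 0.05], [[0, 0, 0.0123], 0, 0.05], [[0, 0, 0.0123], 0, 0.05], [[0, 0, 0.0123], 0, 0.05], [[0, 0, 0.0123], 0, 0.05]]'; python3 slip.py
python3 - <<'E'
from h import *
# refine scene offset: base plate corners by edge fit in rest image
s=read_camera("scene");I=cv2.resize(cv2.imread("pics/scene0.png"),(512,384),interpolation=cv2.INTER_AREA)
c,sn=np.cos(np.radians(13.4)),np.sin(np.radians(13.4))
W=lambda x,y,z:[.5847+c*x-sn*y,.1707+sn*x+c*y,z]
g=cv2.cvtColor(I,cv2.COLOR_BGR2GRAY)
# sample across each base edge (top edge z=.012 vs table): offset of max gradient along image normal
for nm,a,b in(("+x",(.075,-.06),(.075,.06)),("+y",(-.06,.075),(.06,.075)),("-y",(-.06,-.075),(.0,-.075)),("-x",(-.075,.0),(-.075,.06))):
    out=[]
    for k in np.linspace(0,1,15):
        x=a[0]+k*(b[0]-a[0]);y=a[1]+k*(b[1]-a[1]);n=np.array([a[0]==b[0],a[1]==b[1]],float)*np.sign([a[0],a[1]])
        ds=np.arange(-.02,.0201,.0005);q=proj(s,[W(x+n[0]*d,y+n[1]*d,.012) for d in ds]).astype(np.float32)
        p=cv2.remap(g,q[:,0].reshape(1,-1),q[:,1].reshape(1,-1),cv2.INTER_LINEAR)[0].astype(float)
        p=np.convolve(p,np.ones(7)/7,'valid');out.append(ds[3:-3][np.argmax(np.gradient(p))])
    print(nm,np.median(out)*1e3,np.round(np.array(out)*1e3,1))
E
```

```text
time_s: 20.78
tool_pos: [0.5803, 0.188, 0.232]
tool_rot: [180.0, 0.0, 13.4]
force: [5.9, 0.6, -6.1]
grip_width: 0.0631
grasp_force: 7.0
tz 0.232001217423966
rest->p1 (array([ 0.375, -2.875]), array([ 0.14711008, -3.24939403]), 0.8185685873031616)
p1->now (array([-0.125, -8.875]), array([ 0.39913289, -8.8182657 ]), 0.7245425581932068)
rest->now (array([  0.125, -11.875]), array([  0.54624298, -12.06765974]), 0.5867168307304382)
+x 3.00000000000002 [10.5 11.5  3.5  3.5  2.5  3.   2.5  2.5 10.  14.5 18.5  3.   3.   3.
  2.5]
+y 4.000000000000021 [ 3.5  4.   4.5  4.5  4.   4.   4.   4.   4.  18.5  5.   4.   4.5  4.
  4. ]
-y -2.499999999999985 [ 3.   1.5 -0.5 -2.  -2.5 -2.5 -2.5 -2.  -1.5 -3.  -3.  -3.  -3.  -3.5
 -3. ]
-x -0.9999999999999836 [-0.5 -0.5 -1.  -1.  -1.  -1.5 -0.5 -0.5 -1.5 -2.5 -0.5 -0.5 -1.  -1.
 -0.5]
```

The base-edge fit shows almost no image offset, so the band's upper edge is about 0.136. The rim is at 0.1364 and has been held there. Now I press the lever shut, with the tool following to -y.

```bash
python3 -m handwheel '[[[0, 0, 0], 0, 0.05], [[0, 0.001, 0], 0, 0.05], [[0, 0.003, 0], 0, 0.05], [[0, 0.005, 0], 0, 0.045], [[0, 0.007, 0], 0, 0.04], [[0, 0.009, 0], 0, 0.035], [[0, 0.011, 0], 0, 0.03], [[0, 0.012, 0], 0, 0.03]]' 26
python3 -m handwheel '[[[0, 0, 0], 0, 0.03], [[0, 0, 0], 0, 0.03], [[0, 0, 0], 0, 0.03]]'
```

```text
time_s: 21.7
tool_pos: [0.5832, 0.176, 0.2333]
tool_rot: [-180.0, -0.0, 13.4]
force: [4.0, 0.0, 0.6]
grip_width: 0.0381
grasp_force: 26.0
time_s: 21.95
tool_pos: [0.5832, 0.1761, 0.2332]
tool_rot: [180.0, -0.0, 13.4]
force: [4.3, -2.3, 0.2]
grip_width: 0.0379
grasp_force: 26.0
```

```bash
python3 slip.py && python3 ysum.py && python3 col.py | awk 'NR==1||/^(239|24[0-6])/'
python3 - <<'E'
from h import *
im=read_camera("scene")['color'];h=cv2.cvtColor(im,cv2.COLOR_BGR2HSV).astype(int)[215:260,235:300]
m=((h[...,0]<8)|(h[...,0]>172))&(h[...,1]>150)&(h[...,2]>60);v,u=np.nonzero(m)
print("red",len(v),(u.min()+235,u.max()+235,v.min()+215,v.max()+215) if len(v) else None)
E
```

```text
tz 0.23325427216417588
rest->p1 (array([ 0.375, -2.875]), array([ 0.14711008, -3.24939403]), 0.8185685873031616)
p1->now (array([ -2.125, -13.375]), array([ 0.40986144, -9.0553408 ]), 0.5374624133110046)
rest->now (array([ -1.375, -16.625]), array([  0.55697152, -12.30473484]), 0.6980255842208862)
z 0.2332 [ 3.5 -3.1  0.8] w 0.0379 [ 8.  10.5 12.  14.  19.   5.5  0.   0. ] 69.0
z 0.2332 [ 4.9 -2.5  0.5] 0.03773496537046825
239  88, 93, 95  85, 93, 96  85, 92, 96  87, 93, 95  85, 90, 94  86, 91, 96  84, 90, 93 103,106,106  91, 93, 87  40, 42, 58
240  79, 82, 84  86, 93, 97  86, 92, 95  83, 89, 93  85, 92, 95  85, 93, 95  86, 88, 92  98, 98, 97 129,129,125 175,177,170
241  61, 58, 57  75, 76, 79  84, 91, 93  88, 94, 98  86, 92, 95  85, 92, 94  83, 87, 88  77, 79, 78 113,113,111 180,181,177
242  55, 53, 52  58, 53, 54  73, 73, 75  81, 88, 90  88, 94, 98  86, 92, 96  87, 91, 92  80, 83, 82  77, 78, 78 102,102, 99
243  67, 62, 61  59, 56, 56  55, 51, 51  65, 62, 64  79, 83, 84  87, 95, 97  86, 89, 91  81, 82, 84  77, 79, 79  86, 87, 86
244  57, 55, 52  66, 67, 67  61, 62, 62  51, 50, 48  59, 58, 57  77, 78, 79  79, 83, 86  72, 73, 73  74, 72, 72  90, 91, 89
245  38, 37, 35  64, 66, 66  73, 76, 77  62, 65, 65  53, 53, 52  56, 52, 54  65, 63, 64  50, 50, 48  53, 53, 50  75, 76, 75
246  41, 38, 35  65, 65, 67  75, 78, 80  75, 76, 76  69, 69, 69  55, 55, 56  52, 50, 50  44, 41, 42  48, 49, 48  57, 59, 61
red 31 (np.int64(258), np.int64(261), np.int64(228), np.int64(240))
```

The lever now stands upright (red at u 258-261, v 228-240), so it is shut. The rim edge is unchanged (242.0 against 241.9 px) and the grip holds 26 N. I'm handing it in.

```bash
python3 -c "
from cell import env
print(env.sign_off())"
```

```text
the job is handed in; nothing more can be done
None
```

I handed the job in with the black basket hung on the stand's arm and the sleeve held at about 0.136 m, my estimate of the yellow band's upper edge (good to about ±3 mm). The lever is shut under a 26 N grip, I saw no bystander disturbed, and sign-off gave no verdict; I did not picture the basket again after raising the sleeve.

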